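# Fit the probe into the gland and tighten the collet nut

## Task

Take the blue-headed probe out of the stand and push its shank straight down into the probe gland on the test rig, through the O-ring until it is fully home on the stop, pressing gently rather than ramming it. Let go of it, then turn the gland's knurled nut clockwise, by feel, until the collet properly grips the shank, but do not overtighten it. Leave everything else on the bench where it is.

Things in the scene. Friction and masses are not known exactly. Their poses are not given: they have to be found in the camera images.
- probe_blue: The probe to be fitted: steel shank 12 mm in diameter, 56 mm long, end bevelled, under a round blue head 22 mm in diameter, 26 mm high; 50 to 100 g. Origin: centre of the shank's lower end (the tip); z runs up the shank; the head spans z = 56 to 82 mm. It stands upright in a hole of the stand, tip 8 mm above the bench, 11 mm of shank showing below the head.
- probe_blue_head (a point): Point on the blue probe's axis inside the head, 73 mm above its tip (17 mm above the head's underside).
- stand: Grey probe stand, a fixed block 56 (x) x 180 (y) x 53 mm high with three holes in a row along its y axis, 60 mm apart, 15 mm in diameter, 45 mm deep; three probes (blue, green, red heads) stand in them in any order. Origin: centre of its underside, on the bench.
- rig: Test rig, fixed to the bench: steel tray 130 (x) x 250 (y) x 30 mm high with an aluminium manifold on it (top 58 mm above the bench), blue hose stubs at its ends, a black valve 86 mm high at y = +55 mm and, upright at y = -45 mm in the rig frame, the brass probe gland with its knurled steel nut. Origin: centre of the tray's underside; z up.
- rig_mouth (a point): Centre of the nut's top face, on the gland's upright axis, 110 mm above the bench; turns with the rig, not with the nut. The nut's hole is 21 mm wide. About 30 mm below this point an O-ring holds the shank back: 5 to 10 N push the tip through it, then it slides on at about 4 N; a probe merely let go of there stays 20 mm too high.
- rig_nut (a point): Centre of the nut, 11 mm below rig_mouth; does not turn with it. Nut: steel, round, knurled, 36 mm across, 22 mm high, over a 28 mm neck; clockwise from above tightens. It starts loose, 0.6 to 2.1 rad short of the shank, with a running drag of 0.2 N m either way. Then torque climbs over the drag by 0.03 N m per 0.1 rad: 0.13 to 0.19 above it is right, 0.09 slack, 0.23 too much. Let go, it stays.
- rig_seat (a point): Centre of the top of the gland's stop, on the gland's axis, 50 mm below rig_mouth: the probe's tip rests here when fully home; the head's underside is then 6 mm above the nut's top face.
- stop: White plastic washer at the bottom of the gland's bore, on which the tip comes to rest. Origin: same point as rig_seat. It is firm: the force rises steeply as soon as the tip meets it. More than 40 N on it is ramming.
- collet: Brass split collet inside the nut. Origin: same point as rig_mouth; this body stays put as its three jaws close. The jaws have bevelled tops and stand open 14 to 19 mm while the nut is loose; from 22 mm below the origin a bore 13.6 mm wide with a conical lead-in guides the shank. Jaws gripping well press with 70 to 105 N in all; under 50 N is slack, over 130 N dents the thin shank.
- probe_green: Bystander: probe like the blue one, with a green head, standing in the stand. Origin at its tip.
- probe_red: Bystander: probe like the blue one, with a red head, standing in the stand. Origin at its tip.
- tape: Bystander: roll of black tape, 52 mm across, 19 mm high, lying flat. Origin: centre of its underside.
- screwdriver: Bystander: orange-handled screwdriver lying on the bench.
- cork: Bystander: cork stopper, 24 mm across, 26 mm high. Origin: centre of its underside.
- connector: Bystander: blue plastic hose connector standing upright, 28 mm across, 48 mm high. Origin: centre of its underside.
- spare_nut: Bystander: spare brass nut, 36 mm across, 22 mm high, lying flat on the bench (not part of the job). Origin: centre of its underside.
- sensor_box: Bystander: black sensor box 55 x 45 x 35 mm. Origin: centre of its underside.

How it is judged:
By the outcome, as a careful person would: the job done as asked, in the order asked, and still so for the second after the job is handed in, with the robot touching nothing.
It also fails if it takes over 67 s, if anything falls off the work surface, if the arm or the gripper's body presses on something with over 40 N, if the wrist force passes 120 N, or if a joint passes its speed limit or range.

## Robot

A 6-joint arm with a two-finger parallel gripper is mounted at the origin on the work surface. World frame = base frame: x ahead of the robot, y to its left, z up, the work surface at z = 0. Lengths are in mm, angles in rad, forces in N, time in s.
With the tool pointing down it reaches from about 350 to 875 mm from the base axis. Payload 4.2 kg.
Tool frame: the origin (TCP) lies midway between the tips of the shut fingers; the grasp point (between the pads) lies 19 mm behind it; z points along the fingers, y is the line along which they close (so a half turn about z gives the same grasp; the last joint's range is limited). The gripper opens to 85 mm and grips with 20 to 120 N. Pads are 22 mm wide; open, the fingers measure 114 mm over their backs; the gripper's body (76 mm by 85 mm) begins 54 mm behind the grasp point. The pads swing forward as they close: fully open they stand 13 mm farther back than shut.
Start: joints at [-0.869, 0.385, 0.008, 0, -1.194, -0.259], TCP at [267.806, -564.694, 231.312] pointing down, gripper open.
Joint ranges: [-3.14, 3.14], [-1.21, 2.06], [-1.07, 1.41], [-3.16, 2.05], [-2.99, -0.16], [-3.1, 3.1]. Speed limits (rad/s): [2.79, 2.79, 3.14, 3.14, 3.14, 3.14].

## Interface

Orientations are given as a unit quaternion [x, y, z, w].
In Python, from bench import read_state, get_image, job_done gives the robot as it stands.
- The arm moves only by the tool servo_tool, never from a script. Its arguments are lists of equal length, an entry for each row: "rotation": the turn, a rotation vector about the world's x, y, z scaled (see below), a list of three; "slide": the shift along the world's x, y, z scaled (see below), a list of three; "grip": the opening, from -1 (shut) to 1 (fully open). In form: {"rotation": [[rx, ry, rz], ...], "slide": [[tx, ty, tz], ...], "grip": [grip, ...]}. A call has 1 to 8 rows; each row is the pose to reach, as a shift and turn from the pose commanded when the call began, turning the shorter way round; what a row does not reach only later rows make up. The controller multiplies each number of a shift by 0.2 m and each number of a turn by 360 degrees. A row lasts 1/8 s, in which the tool goes at most 62.5 mm and 10.7 degrees, less where a joint would pass 70% of its speed; a pose out of reach is approached as far as the arm can. A call with a number of a shift or a turn outside -1 to 1 is refused whole. A call with a gripper value outside its range is refused whole. The fingers move at their own pace and stop on an object; the grip force is fixed at half the most. Time passes only in rows, so rows that repeat a pose let the fingers close. It gives the time, the measured TCP pose, the force, the opening and the grip force at its end, in the units of the state.
- read_state(): the state, without advancing time (a new reading comes with each control period).
- get_image(name): name is "side" or "top" or "wrist"; returns a dict with "image" (384x512x3 uint8, red, green, blue), "depth" (384x512 float32, mm along the optical axis (not along the pixel's ray), 0 where there is no reading), "camera_matrix" (3x3 intrinsics, pixels), "rvec" (rotation vector, rad) and "tvec" (3), from world to camera coordinates, as OpenCV has them; the wrist camera has in their place "hand_eye" (4x4, takes a point from camera to tool coordinates, whose origin is the TCP and whose axes are the flange's). Camera axes: x right, y down, z forward; pixel columns grow to the right and rows downward; lengths in mm; the calibration is good to about 2 mm. A picture is of the moment at which its call begins: read the wrist's pose just before it.
- job_done(): hands the job in; it is judged then, once.
The state is a dict: "clock": time; "joints": joint angles; "joint_vel": joint speeds; "joint_efforts": joint torques, N m; "position": TCP position; "ee_rot": TCP orientation; "contact_force": force on the tool from outside, world axes, zero at the start; "wrist_torque": the same for the moment, N m; "gripper_width": finger opening in mm; "grasp_force": force on a finger pad.
Only numpy, scipy, OpenCV 4.12 (cv2) and the standard library are available. Lean on these libraries where they do the work, as an engineer would, in place of code of your own. Each camera call takes 0.05 s, during which the arm holds its last target. There are 200 camera calls.

## Working session

There is one attempt and no reset: what is moved stays moved. The work goes in short steps, Python scripts to look and compute and a tool call to move; the robot and the scene stay as the last step left them, time stands still between calls to the robot, and variables do not carry over. Pictures are saved under pics/ and viewed, at most 10 in all, crops included, and the job is handed in when it is done.

Besides the shell and the picture viewer there is one more tool, called after "Request:" as name(argument=value, ...), one argument or row to a line, values as JSON. servo_tool: Moves the arm, as the interface text tells. Shifts and turns lie within -1 to 1; 1 stands for 0.2 m of shift or 360 degrees of turn. Its arguments: {"type":"object","properties":{"rotation":{"type":"array","items":{"type":"array","items":{"type":"number","minimum":-1,"maximum":1}}},"slide":{"type":"array","items":{"type":"array","items":{"type":"number","minimum":-1,"maximum":1}}},"grip":{"type":"array","items":{"type":"number"}}},"required":["rotation","slide","grip"]}

```bash
mkdir -p pics; ls; python3 - <<'E'
from bench import *
import cv2,numpy as np
s=read_state();print(s)
for n in("top","side"):
    d=get_image(n);np.savez(n+'.npz',**d)
    cv2.imwrite(f'pics/{n}.png',cv2.cvtColor(d['image'],cv2.COLOR_RGB2BGR))
    print(n,d['camera_matrix'],d['rvec'],d['tvec'])
E
```

```text
pics
{'clock': 0.0, 'joints': array([-8.69411863e-01,  3.85555123e-01,  6.60024277e-03, -5.05983346e-04,
       -1.19398782e+00, -2.58579446e-01]), 'joint_vel': array([ 0.00213827,  0.00040122,  0.00061998, -0.00030161,  0.00059571,
       -0.0003038 ]), 'joint_efforts': array([ 2.09646664e-04, -3.92289054e+01,  1.88397521e+01,  4.18601140e+00,
       -4.64769983e-03, -1.83976636e-05]), 'position': array([ 267.5481509 , -564.18219048,  230.21139798]), 'ee_rot': array([-2.19506916e-01,  9.75610325e-01,  1.06049837e-03, -2.86984762e-04]), 'contact_force': array([0.3283692 , 0.90802754, 0.98846044]), 'wrist_torque': array([-0.05511683,  0.05178705, -0.00157143]), 'grasp_force': 0.0, 'gripper_width': 85.46070667354508}
top [[387.98933019   0.         253.47619508]
 [  0.         387.98933019 188.64314731]
 [  0.           0.           1.        ]] [ 2.1618596  -2.16388192  0.12699447] [-10.13838373 581.3335039  984.18329568]
side [[455.37033344   0.         260.54379758]
 [  0.         455.37033344 191.10536665]
 [  0.           0.           1.        ]] [ 0.64654655 -2.6391056   1.18596222] [505.59127336 256.17523483 764.14675343]
```

View pics/top.png

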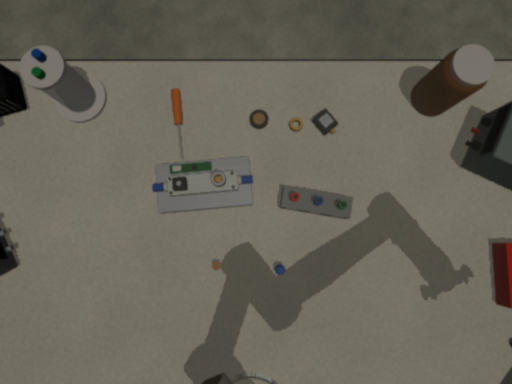

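View pics/side.png

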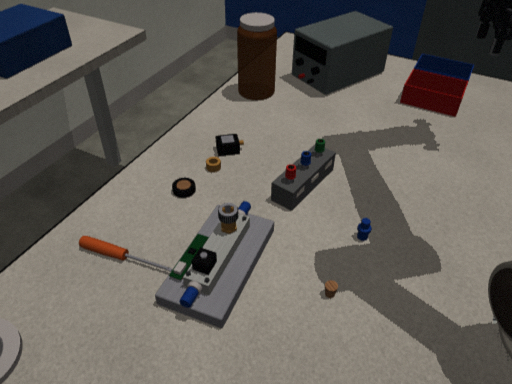

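The top view shows the stand at about (316,201) with red (294,197), blue (317,200) and green (341,205) heads, and the gland nut at (218,178). The side view agrees: gland near (228,212), blue head near (305,158). The loose blue connector is at (280,269) in the top view.

```bash
cat > h.py <<'E'
from bench import *
import cv2,numpy as np
from scipy.spatial.transform import Rotation as R
def cam(n,d=None):
    if n=='wrist':
        s=read_state();d=get_image(n)
        T=np.eye(4);T[:3,:3]=R.from_quat(s['ee_rot']).as_matrix();T[:3,3]=s['position']
        M=T@np.array(d['hand_eye'])
        return d,d['camera_matrix'],M[:3,:3],M[:3,3]
    d=d or get_image(n)
    r=cv2.Rodrigues(np.array(d['rvec'],float))[0]
    return d,d['camera_matrix'],r.T,-r.T@np.ravel(d['tvec'])
def onplane(c,uv,z):
    d,K,r,o=c; v=r@np.linalg.inv(K)@np.array([uv[0],uv[1],1.]); return o+v*(z-o[2])/v[2]
def proj(c,p):
    d,K,r,o=c; q=K@(r.T@(np.array(p)-o)); return q[:2]/q[2]
def blobs(img,lo,hi,amin=10,roi=None):
    m=cv2.inRange(cv2.cvtColor(img,cv2.COLOR_RGB2HSV),lo,hi)
    n,l,st,ce=cv2.connectedComponentsWithStats(m)
    return [(ce[i].round(1),st[i]) for i in range(1,n) if st[i,4]>=amin]
E
python3 - <<'E'
from h import *
for n in('top','side'):
    c=cam(n,dict(np.load(n+'.npz')))
    print(n,'cam at',c[3])
    for nm,lo,hi in(('blue',(110,100,40),(128,255,255)),('green',(45,60,30),(85,255,255)),('red',(0,150,50),(8,255,255)),('red2',(170,120,50),(180,255,255))):
        for ce,st in blobs(c[0]['image'],lo,hi,15): print(nm,ce,st,onplane(c,ce,85).round(1))
    if n=='top': print('nut',onplane(c,(218,178),110))
    else: print('nut',onplane(c,(228,207),110))
E
```

```text
top cam at [ 464.16147832   -8.67014576 1044.5798867 ]
blue [246.5 179. ] [242 176  10   7  60] [599.6   6.8  85. ]
blue [157.8 187. ] [153 184  10   7  61] [579.7 227.6  85. ]
blue [318.1 200.6] [315 197   8   8  28] [ 545.4 -170.9   85. ]
blue [279.9 269.2] [276 265   9   9  50] [378.1 -74.6  85. ]
green [37.7 72.5] [ 31  67  14  12 112] [877.1 545.   85. ]
green [196.  166.6] [181 162  30  10 208] [631.1 133.4  85. ]
green [171.6 169.7] [170 166   7   7  18] [623.3 194.3  85. ]
green [342.  204.4] [337 200  11  10  65] [ 535.9 -230.    85. ]
red [475.4 130.5] [472 128   8   6  27] [ 723.4 -573.7   85. ]
red [294.3 196.8] [291 193   8   8  32] [ 554.9 -112.    85. ]
red [503.1 272.8] [ 493  243   19   65 1042] [ 368.9 -617.3   85. ]
nut [598.5988818   75.72886566 110.        ]
side cam at [278.64683425 590.36048203 692.09752957]
blue [284.   11.3] [ 225    0  123   35 1265] [ 945.2 -918.2   85. ]
blue [395.7  20.3] [ 345    0   82   59 1126] [  570.2 -1035.     85. ]
blue [ 3.7 15.3] [ 0 10  9 12 31] [1768.4 -407.1   85. ]
blue [43.1 13. ] [39 11 12  7 24] [1669.1 -487.7   85. ]
bl
[... 608 characters left out ...]
11.6 185.7  85. ]
red [432.8  91.9] [ 401   70   67   46 1487] [ 353.8 -589.9   85. ]
red [301.4  74.9] [299  73   6   5  17] [ 700.5 -507.2   85. ]
red [290.6 171.8] [286 165  10  14 100] [ 550.9 -102.    85. ]
red [120.3 256.2] [118 253   7   7  15] [714.5 244.2  85. ]
red2 [461.6  80.1] [457  79  10   4  15] [ 295.9 -696.1   85. ]
red2 [445.9  85.5] [440  80  10  14  30] [ 329.1 -643.    85. ]
red2 [455.8  87.2] [451  86  11   4  20] [ 303.4 -646.4   85. ]
red2 [406.5  97.1] [402  91  10  13  26] [ 409.6 -528.4   85. ]
red2 [443.  100.5] [440  97   8  10  23] [ 321.1 -557.2   85. ]
red2 [433.3 102. ] [430 100   8   6  17] [ 342.  -537.2   85. ]
nut [599.36316149  74.40248163 110.        ]
```

Request:
servo_tool(
  rotation=[
    [0,0,0.015],
    [0,0,0.03],
    [0,0,0.05],
    [0,0,0.065],
    [0,0,0.077],
  ],
  slide=[
    [0.1,0.145,0],
    [0.25,0.36,0],
    [0.4,0.58,0],
    [0.55,0.8,0],
    [0.69,0.985,0],
  ],
  grip=[1,1,1,1,1],
)

```text
clock: 0.72
position: [406.4, -365.9, 231.0]
ee_rot: [-0.448, 0.894, 0.0, -0.0]
contact_force: [0.6, -0.3, 0.6]
gripper_width: 85.3
grasp_force: 0.0
```

Request:
servo_tool(
  rotation=[
    [0,0,0.015],
    [0,0,0.03],
    [0,0,0.05],
    [0,0,0.065],
    [0,0,0.077],
    [0,0,0.077],
    [0,0,0.077],
  ],
  slide=[
    [0.15,0.22,0],
    [0.3,0.43,0],
    [0.45,0.65,0],
    [0.6,0.86,0],
    [0.69,0.985,0],
    [0.69,0.985,0],
    [0.69,0.985,0],
  ],
  grip=[1,1,1,1,1,1,1],
)

```text
clock: 1.6
position: [543.2, -170.9, 230.9]
ee_rot: [-0.648, 0.762, 0.0, -0.0]
contact_force: [0.0, 0.2, 0.3]
gripper_width: 84.9
grasp_force: 0.0
```

```bash
python3 - <<'E'
from h import *
s=read_state();print(s['clock'],s['joints'].round(3),s['position'],R.from_quat(s['ee_rot']).as_matrix().round(3),s['contact_force'])
c=cam('wrist');cv2.imwrite('pics/w1.png',cv2.cvtColor(c[0]['image'],cv2.COLOR_RGB2BGR))
print(c[1],c[3],c[2].round(2))
for ce,st in blobs(c[0]['image'],(105,80,30),(130,255,255),80):print('b',ce,st,onplane(c,ce,90).round(1))
print(proj(c,(545,-171,90)))
E
```

```text
1.6 [-0.02   0.291 -0.131 -0.    -1.149 -0.141] [ 543.24426357 -170.89250279  230.88238642] [[-0.16  -0.987 -0.001]
 [-0.987  0.16   0.   ]
 [ 0.     0.001 -1.   ]] [0.02419423 0.17691069 0.33046782]
[[317.88073185   0.         259.05283316]
 [  0.         317.88073185 189.50958684]
 [  0.           0.           1.        ]] [ 532.47145402 -235.7786276   372.03117558] [[-0.99  0.16  0.04]
 [ 0.16  0.95  0.26]
 [ 0.    0.26 -0.97]]
b [255.9 174.3] [244 162  24  28 414] [ 544.4 -175.6   90. ]
b [416.2 220.6] [399 207  35  29 657] [ 402.3 -107.1   90. ]
b [231.7 318. ] [221 306  23  24 391] [593.6 -30.3  90. ]
[256.09183864 179.25610391]
```

View pics/w1.png

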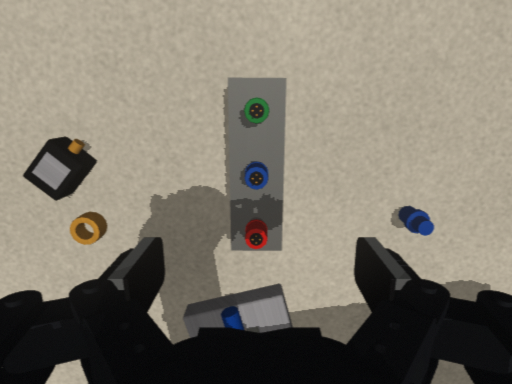

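The wrist view shows the blue head's top face at about (257,177), green at (257,110) and red at (257,238). All three lie along the stand with free bench to each side, so the fingers can close across it.

```bash
cat >> h.py <<'E'
def cloud(c):
    d,K,r,o=c; z=d['depth'];v,u=np.indices(z.shape)
    p=np.stack([(u-K[0,2])/K[0,0]*z,(v-K[1,2])/K[1,1]*z,z],-1)@r.T+o
    p[z<=0]=np.nan; return p
def disc(c,xy,rad,zlo,zhi):
    p=cloud(c);q=p[(np.hypot(p[...,0]-xy[0],p[...,1]-xy[1])<rad)&(p[...,2]>zlo)&(p[...,2]<zhi)]
    if len(q)<5:return None
    (x,y),r=cv2.minEnclosingCircle(q[:,:2].astype(np.float32))
    return len(q),q.mean(0).round(1),q.std(0).round(1),(round(x,1),round(y,1),round(r,1))
E
python3 - <<'E'
from h import *
cs={'wrist':cam('wrist'),'top':cam('top',dict(np.load('top.npz'))),'side':cam('side',dict(np.load('side.npz')))}
for n,c in cs.items():
    for nm,xy in(('red',(555,-112)),('blue',(545,-172)),('green',(536,-230))):print(n,nm,disc(c,xy,18,84,96))
    print(n,'nut',disc(c,(599,75),24,104,116))
E
```

```text
wrist red (385, array([ 554.3, -113.8,   88.4]), array([5.5, 5.6, 1.1]), (554.5, -112.9, 11.0))
wrist blue (429, array([ 544.4, -172.5,   88.6]), array([5.4, 5.5, 0.9]), (544.4, -172.0, 10.8))
wrist green (492, array([ 534.6, -231.2,   88.7]), array([5.3, 5.3, 0.8]), (534.6, -231.1, 10.8))
wrist nut None
top red (62, array([ 556.1, -113.1,   88.9]), array([5.5, 5.5, 1.7]), (556.4, -113.2, 10.5))
top blue (61, array([ 546.3, -172.2,   89.1]), array([5.4, 5.5, 1.5]), (546.4, -172.4, 10.6))
top green (63, array([ 536.2, -230.9,   89.6]), array([5.5, 5.5, 1.9]), (536.2, -231.2, 10.7))
top nut (128, array([598.8,  76.3, 108.4]), array([10.3, 10.5,  1.9]), (598.5, 76.7, 18.7))
side red (66, array([ 554.3, -109.1,   88.1]), array([5.5, 5.7, 1.7]), (554.2, -111.3, 12.2))
side blue (64, array([ 544.6, -168.1,   88.3]), array([5.7, 6.2, 1.7]), (546.5, -168.8, 12.7))
side green (53, array([ 534.3, -227.4,   88.4]), array([5.5, 6.2, 1.7]), (535.7, -228.2, 12.4))
side nut (186, array([597.2,  79.8, 107.9]), array([10.4, 10.6,  1.6]), (597.4, 79.0, 19.0))
```

Request:
servo_tool(
  rotation=[
    [0,0,0],
    [0,0,0],
    [0,0,0],
    [0,0,0],
    [0,0,0],
    [0,0,0],
  ],
  slide=[
    [0.006,-0.006,-0.2],
    [0.006,-0.006,-0.45],
    [0.006,-0.006,-0.65],
    [0.006,-0.006,-0.8],
    [0.006,-0.006,-0.845],
    [0.006,-0.006,-0.845],
  ],
  grip=[0.5,0,0,0,0,0],
)

```text
clock: 2.45
position: [545.0, -172.5, 62.6]
ee_rot: [-0.648, 0.762, -0.0, -0.0]
contact_force: [0.3, 0.6, 0.2]
gripper_width: 43.0
grasp_force: 0.0
```

Request:
servo_tool(
  rotation=[
    [0,0,0],
    [0,0,0],
    [0,0,0],
    [0,0,0],
    [0,0,0],
    [0,0,0],
  ],
  slide=[
    [0,0,0],
    [0,0,0],
    [0,0,0],
    [0,0,0],
    [0,0,0],
    [0,0,0],
  ],
  grip=[-1,-1,-1,-1,-1,-1],
)

```text
clock: 3.2
position: [546.1, -172.1, 64.1]
ee_rot: [-0.648, 0.761, -0.001, 0.001]
contact_force: [-0.2, 0.5, 5.7]
gripper_width: 20.2
grasp_force: 58.7
```

Request:
servo_tool(
  rotation=[
    [0,0,0],
    [0,0,0],
    [0,0,0],
    [0,0,0],
    [0,0,0],
    [0,0,0],
  ],
  slide=[
    [0,0,0.04],
    [0,0,0.15],
    [0,0,0.3],
    [0,0,0.5],
    [0,0,0.65],
    [0,0,0.65],
  ],
  grip=[-1,-1,-1,-1,-1,-1],
)

```text
clock: 3.95
position: [546.3, -171.9, 195.1]
ee_rot: [-0.648, 0.761, -0.002, 0.002]
contact_force: [0.3, 0.2, -1.2]
gripper_width: 20.3
grasp_force: 59.4
```

Request:
servo_tool(
  rotation=[
    [0,0,0],
    [0,0,0],
    [0,0,0],
    [0,0,0],
    [0,0,0],
    [0,0,0],
  ],
  slide=[
    [0,0.1,0],
    [0,0.3,0],
    [0,0.5,0],
    [0,0.62,0],
    [0,0.67,0],
    [0,0.67,0],
  ],
  grip=[-1,-1,-1,-1,-1,-1],
)

```text
clock: 4.7
position: [544.5, -37.3, 191.4]
ee_rot: [-0.649, 0.761, 0.001, -0.001]
contact_force: [0.7, -0.4, -0.5]
gripper_width: 20.0
grasp_force: 59.4
```

```bash
python3 - <<'E'
from h import *
s=read_state();print(s['clock'],s['joints'].round(3),s['position'],s['contact_force'],s['wrist_torque'])
c=cam('wrist');cv2.imwrite('pics/w2.png',cv2.cvtColor(c[0]['image'],cv2.COLOR_RGB2BGR))
print('nut proj',proj(c,(598.5,76.5,110)),'nut',disc(c,(598.5,76.5),24,104,114),'tcp',proj(c,s['position']))
d=cam('side');cv2.imwrite('pics/s2.png',cv2.resize(cv2.cvtColor(d[0]['image'],cv2.COLOR_RGB2BGR)[100:260,160:360],None,fx=3,fy=3))
E
```

```text
4.7 [ 0.229  0.285 -0.246 -0.    -1.042 -0.388] [544.47402795 -37.26138333 191.42308438] [ 0.70294772 -0.35574934 -0.48682786] [-0.01125687  0.00905256  0.04240507]
nut proj [215.3231741  337.75221436] nut (87, array([583.4,  67.4, 106.8]), array([2.3, 2.8, 1.5]), (582.5, 68.4, 6.8)) tcp [257.81932689 245.42086663]
```

View pics/w2.png

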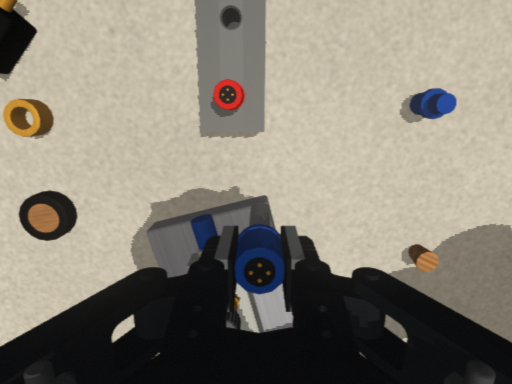

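View pics/s2.png

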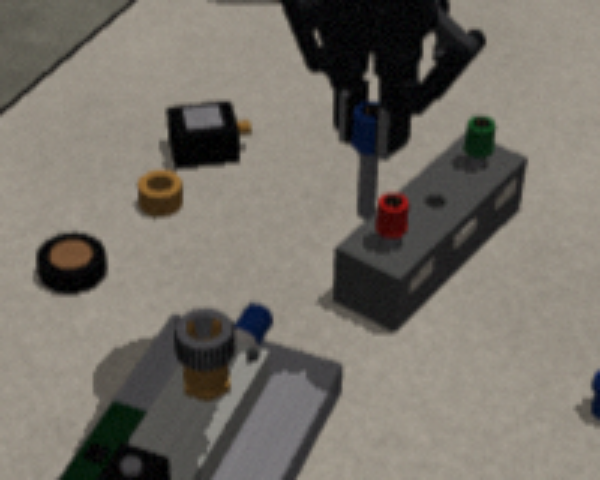

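The wrist view shows the probe held upright between the pads, with its head top at about (261,270) and its source hole at (231,17). The side crop also shows it vertical, with the nut at about (205,335). The nut is hidden from the wrist camera here, so I'll pass beyond it to see nut and held probe in one view.

Request:
servo_tool(
  rotation=[
    [0,0,0],
    [0,0,0],
    [0,0,0],
    [0,0,0],
    [0,0,0],
    [0,0,0],
    [0,0,0],
  ],
  slide=[
    [0.04,0.15,0],
    [0.12,0.42,0],
    [0.2,0.7,0],
    [0.25,0.9,0],
    [0.265,0.985,0],
    [0.265,0.985,0],
    [0.265,0.985,0],
  ],
  grip=[-1,-1,-1,-1,-1,-1,-1],
)

```text
clock: 5.68
position: [597.7, 157.6, 192.2]
ee_rot: [-0.648, 0.762, 0.0, -0.0]
contact_force: [0.0, -1.1, 0.1]
gripper_width: 20.0
grasp_force: 59.4
```

```bash
python3 - <<'E'
from h import *
s=read_state();print(s['clock'],s['joints'].round(3),s['position'],s['contact_force'],s['wrist_torque'])
c=cam('wrist');cv2.imwrite('pics/w3.png',cv2.cvtColor(c[0]['image'],cv2.COLOR_RGB2BGR))
print('nut proj',proj(c,(598.5,76.5,110)),'nut',disc(c,(598.5,76.5),24,104,114))
p=s['position']
for a,b in((205,222),(190,225)):print('head',disc(c,p[:2],14,a,b))
q=cloud(c)[260:285,250:272];print(np.nanmedian(q,(0,1)))
E
```

```text
5.675 [ 0.519  0.402 -0.067 -0.    -1.103 -0.681] [597.69315875 157.58695292 192.23410081] [ 0.01404188 -1.13096776  0.10110254] [ 0.00488514 -0.0520249   0.02286018]
nut proj [237.17320922  82.4243908 ] nut (1714, array([597.3,  77.1, 108. ]), array([10.3, 10.3,  1.1]), (597.4, 77.4, 18.7))
head (2555, array([596.7, 155.6, 215.5]), array([5.8, 5.9, 3. ]), (597.6, 157.5, 14.0))
head (3190, array([596.5, 154.4, 212.7]), array([6. , 6. , 7.4]), (597.6, 157.5, 14.0))
[596.5963353  157.80742702 217.09994855]
```

View pics/w3.png

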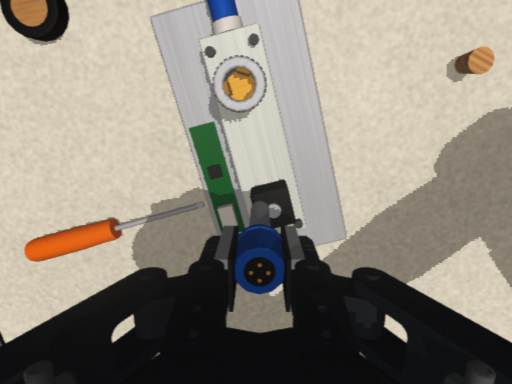

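The wrist view shows the nut ring centred at about (239,84) with open collet jaws inside, and the held head's top face at about (260,270).

```bash
python3 - <<'E'
from h import *
c=cam('wrist');q=cloud(c);s=read_state();print(s['position'])
h=cv2.cvtColor(c[0]['image'],cv2.COLOR_RGB2HSV)
m=cv2.inRange(h,(105,100,30),(130,255,255))>0
m[:200]=0
p=q[m];p=p[(p[:,2]>195)]
print(np.percentile(p[:,2],[1,10,50,90,99]))
zt=np.percentile(p[:,2],97)
t=p[p[:,2]>zt-2.0];print(len(t),cv2.minEnclosingCircle(t[:,:2].astype(np.float32)),t.mean(0))
# whole head axis extents by height slices
for z in range(196,218,4):
    k=p[abs(p[:,2]-z)<2];print(z,len(k),k[:,0].min().round(1) if len(k) else'',k[:,0].max().round(1) if len(k) else'',k[:,1].min().round(1) if len(k) else'')
n=disc(c,(597.4,77.3),19.5,104,114);print(n)
# shank bottom, seen? 
E
```

```text
[597.83042574 157.59468608 192.5201686 ]
[195.41532246 199.08220472 216.0167393  217.24391452 218.28235081]
1179 ((597.247314453125, 157.22213745117188), 11.035571098327637) [596.92659519 156.77004002 216.78543178]
196 182 586.1 606.3 146.1
200 146 586.6 606.1 146.6
204 162 586.4 606.5 146.6
208 174 586.5 606.5 146.7
212 183 586.5 608.3 146.5
216 1302 586.5 607.5 146.6
(1711, array([597.3,  77.1, 108. ]), array([10.3, 10.3,  1.1]), (597.3, 77.5, 18.6))
```

Request:
servo_tool(
  rotation=[
    [0,0,0],
    [0,0,0],
    [0,0,0],
    [0,0,0],
    [0,0,0],
    [0,0,0],
    [0,0,0],
  ],
  slide=[
    [0,-0.1,0],
    [0,-0.25,0],
    [0,-0.37,0],
    [0.002,-0.4,0],
    [0.002,-0.4,0],
    [0.002,-0.4,-0.06],
    [0.002,-0.4,-0.1],
  ],
  grip=[-1,-1,-1,-1,-1,-1,-1],
)

```text
clock: 6.65
position: [597.9, 79.6, 170.9]
ee_rot: [-0.648, 0.761, 0.0, -0.001]
contact_force: [-0.7, 0.4, 0.3]
gripper_width: 20.0
grasp_force: 59.4
```

Request:
servo_tool(
  rotation=[
    [0,0,0],
    [0,0,0],
    [0,0,0],
    [0,0,0],
  ],
  slide=[
    [0,0,-0.025],
    [0,0,-0.05],
    [0,0,-0.07],
    [0,0,-0.07],
  ],
  grip=[-1,-1,-1,-1],
)

```text
clock: 7.15
position: [598.3, 79.1, 158.0]
ee_rot: [-0.648, 0.761, 0.0, -0.0]
contact_force: [0.3, -0.2, -0.8]
gripper_width: 20.1
grasp_force: 59.4
```

```bash
python3 - <<'E'
from h import *
for i in range(3):
    c=cam('top');s=read_state();print(s['clock'],s['position'],s['joint_vel'].round(3),s['contact_force'].round(2))
print(disc(c,(598,79),14,155,200))
d=cam('side');cv2.imwrite('pics/s3.png',cv2.resize(cv2.cvtColor(d[0]['image'],cv2.COLOR_RGB2BGR)[130:250,170:290],None,fx=5,fy=5,interpolation=cv2.INTER_CUBIC))
E
```

```text
7.2 [598.43714391  79.11625609 158.31778907] [-0.001 -0.004  0.005  0.002 -0.    -0.   ] [-0.13  0.33 -1.1 ]
7.25 [598.57483507  79.13147117 158.5306097 ] [-0.001 -0.004  0.003 -0.002 -0.002  0.002] [-0.3   0.6  -0.17]
7.3 [598.6193445   79.15261788 158.62309381] [-0.001 -0.001  0.001 -0.001  0.001 -0.001] [ 0.23 -0.34 -1.19]
None
```

View pics/s3.png

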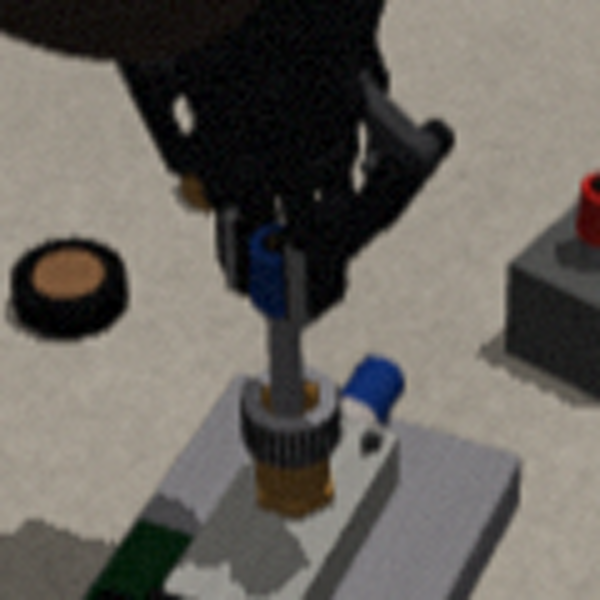

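The side crop shows the shank inside the nut's hole, about 1 source pixel (roughly 1.5 mm) toward +y of centre. The arm's settled position agrees, so I'll correct by that amount and go on.

Request:
servo_tool(
  rotation=[
    [0,0,0],
    [0,0,0],
    [0,0,0],
    [0,0,0],
    [0,0,0],
    [0,0,0],
  ],
  slide=[
    [-0.0025,-0.007,0],
    [-0.0025,-0.007,0],
    [-0.0025,-0.007,-0.02],
    [-0.0025,-0.007,-0.045],
    [-0.0025,-0.007,-0.06],
    [-0.0025,-0.007,-0.06],
  ],
  grip=[-1,-1,-1,-1,-1,-1],
)

```text
clock: 8.1
position: [597.7, 77.6, 145.8]
ee_rot: [-0.648, 0.761, 0.0, -0.0]
contact_force: [-0.5, 0.0, -1.0]
gripper_width: 20.3
grasp_force: 59.4
```

Request:
servo_tool(
  rotation=[
    [0,0,0],
    [0,0,0],
    [0,0,0],
    [0,0,0],
  ],
  slide=[
    [0,0,-0.01],
    [0,0,-0.02],
    [0,0,-0.03],
    [0,0,-0.03],
  ],
  grip=[-1,-1,-1,-1],
)

```text
clock: 8.6
position: [597.8, 77.7, 140.1]
ee_rot: [-0.648, 0.761, 0.0, -0.0]
contact_force: [-0.0, -0.1, -0.4]
gripper_width: 20.1
grasp_force: 59.4
```

Request:
servo_tool(
  rotation=[
    [0,0,0],
    [0,0,0],
    [0,0,0],
    [0,0,0],
  ],
  slide=[
    [0,0,-0.01],
    [0,0,-0.02],
    [0,0,-0.03],
    [0,0,-0.03],
  ],
  grip=[-1,-1,-1,-1],
)

```text
clock: 9.1
position: [598.2, 77.6, 134.4]
ee_rot: [-0.648, 0.761, -0.0, 0.0]
contact_force: [1.5, -0.9, -2.1]
gripper_width: 19.7
grasp_force: 59.6
```

Request:
servo_tool(
  rotation=[
    [0,0,0],
    [0,0,0],
    [0,0,0],
    [0,0,0],
  ],
  slide=[
    [0,0,-0.005],
    [0,0,-0.01],
    [0,0,-0.015],
    [0,0,-0.015],
  ],
  grip=[-1,-1,-1,-1],
)

```text
clock: 9.6
position: [598.3, 77.8, 131.5]
ee_rot: [-0.648, 0.761, -0.0, 0.0]
contact_force: [1.0, -0.6, 2.6]
gripper_width: 20.2
grasp_force: 59.7
```

Request:
servo_tool(
  rotation=[
    [0,0,0],
    [0,0,0],
    [0,0,0],
    [0,0,0],
  ],
  slide=[
    [0,0,-0.005],
    [0,0,-0.01],
    [0,0,-0.015],
    [0,0,-0.015],
  ],
  grip=[-1,-1,-1,-1],
)

```text
clock: 10.1
position: [597.9, 77.7, 127.8]
ee_rot: [-0.648, 0.762, 0.0, -0.0]
contact_force: [2.2, -1.5, -0.7]
gripper_width: 20.5
grasp_force: 59.7
```

Request:
servo_tool(
  rotation=[
    [0,0,0],
    [0,0,0],
    [0,0,0],
    [0,0,0],
  ],
  slide=[
    [0,0,-0.005],
    [0,0,-0.01],
    [0,0,-0.015],
    [0,0,-0.015],
  ],
  grip=[-1,-1,-1,-1],
)

```text
clock: 10.6
position: [597.9, 77.7, 125.0]
ee_rot: [-0.648, 0.762, 0.0, -0.0]
contact_force: [2.1, -1.2, 0.3]
gripper_width: 20.1
grasp_force: 59.7
```

```bash
python3 - <<'E'
from h import *
c=cam('wrist');q=cloud(c);s=read_state();print(s['position'],s['contact_force'],s['wrist_torque'])
h=cv2.cvtColor(c[0]['image'],cv2.COLOR_RGB2HSV)
m=cv2.inRange(h,(105,100,30),(130,255,255))>0
m[:225]=0
p=q[m];p=p[np.hypot(p[:,0]-597.5,p[:,1]-77.5)<14];print(len(p),np.percentile(p[:,2],[1,50,90,97,99]),p[p[:,2]>np.percentile(p[:,2],97)-2].mean(0))
cv2.imwrite('pics/w4.png',cv2.cvtColor(c[0]['image'],cv2.COLOR_RGB2BGR)[150:330,160:360].repeat(3,0).repeat(3,1))
E
```

```text
[597.84660576  77.69200527 125.03147845] [ 1.79148233 -0.76722654  0.55202215] [-0.38067691 -0.58719885 -0.0436145 ]
2236 [126.80478632 148.60503551 149.83135103 150.29974753 150.74251847] [597.01995286  76.73714039 149.39792584]
```

Request:
servo_tool(
  rotation=[
    [0,0,0],
    [0,0,0],
    [0,0,0],
    [0,0,0],
  ],
  slide=[
    [0,0,-0.005],
    [0,0,-0.01],
    [0,0,-0.015],
    [0,0,-0.015],
  ],
  grip=[-1,-1,-1,-1],
)

```text
clock: 11.15
position: [597.8, 77.7, 122.0]
ee_rot: [-0.648, 0.762, 0.0, -0.0]
contact_force: [1.7, -0.3, 0.4]
gripper_width: 20.1
grasp_force: 59.7
```

Request:
servo_tool(
  rotation=[
    [0,0,0],
    [0,0,0],
    [0,0,0],
    [0,0,0],
  ],
  slide=[
    [0,0,-0.004],
    [0,0,-0.008],
    [0,0,-0.012],
    [0,0,-0.012],
  ],
  grip=[-1,-1,-1,-1],
)

```text
clock: 11.65
position: [597.9, 77.7, 119.7]
ee_rot: [-0.648, 0.762, 0.0, -0.0]
contact_force: [2.1, -1.8, 0.3]
gripper_width: 20.4
grasp_force: 59.7
```

Request:
servo_tool(
  rotation=[
    [0,0,0],
    [0,0,0],
    [0,0,0],
  ],
  slide=[
    [0,0,-0.003],
    [0,0,-0.005],
    [0,0,-0.005],
  ],
  grip=[-1,-1,-1],
)

```text
clock: 12.02
position: [597.9, 77.7, 118.8]
ee_rot: [-0.648, 0.761, 0.0, 0.0]
contact_force: [1.3, -0.6, 2.1]
gripper_width: 20.1
grasp_force: 59.7
```

Request:
servo_tool(
  rotation=[
    [0,0,0],
    [0,0,0],
  ],
  slide=[
    [0,0,-0.002],
    [0,0,-0.004],
  ],
  grip=[-1,-1],
)

```text
clock: 12.28
position: [597.9, 77.7, 118.2]
ee_rot: [-0.648, 0.761, -0.0, 0.0]
contact_force: [0.7, -0.4, 2.4]
gripper_width: 20.3
grasp_force: 59.7
```

Request:
servo_tool(
  rotation=[
    [0,0,0],
    [0,0,0],
  ],
  slide=[
    [0,0,-0.002],
    [0,0,-0.004],
  ],
  grip=[-1,-1],
)

```text
clock: 12.52
position: [597.9, 77.7, 117.3]
ee_rot: [-0.648, 0.761, -0.0, 0.0]
contact_force: [1.1, -1.0, 2.5]
gripper_width: 20.2
grasp_force: 59.7
```

Request:
servo_tool(
  rotation=[
    [0,0,0],
    [0,0,0],
  ],
  slide=[
    [0,0,-0.002],
    [0,0,-0.004],
  ],
  grip=[-1,-1],
)

```text
clock: 12.78
position: [597.9, 77.7, 116.5]
ee_rot: [-0.648, 0.761, 0.0, -0.0]
contact_force: [1.1, -0.9, 3.6]
gripper_width: 19.9
grasp_force: 59.7
```

Request:
servo_tool(
  rotation=[
    [0,0,0],
    [0,0,0],
  ],
  slide=[
    [0,0,-0.002],
    [0,0,-0.003],
  ],
  grip=[-1,-1],
)

```text
clock: 13.02
position: [597.9, 77.7, 116.1]
ee_rot: [-0.648, 0.761, -0.0, -0.0]
contact_force: [0.7, -1.3, 3.9]
gripper_width: 20.0
grasp_force: 59.7
```

Request:
servo_tool(
  rotation=[
    [0,0,0],
    [0,0,0],
  ],
  slide=[
    [0,0,-0.002],
    [0,0,-0.003],
  ],
  grip=[-1,-1],
)

```text
clock: 13.28
position: [598.0, 77.7, 116.1]
ee_rot: [-0.648, 0.761, -0.0, 0.0]
contact_force: [-0.3, -1.2, 7.3]
gripper_width: 19.9
grasp_force: 60.2
```

Request:
servo_tool(
  rotation=[
    [0,0,0],
    [0,0,0],
    [0,0,0],
  ],
  slide=[
    [0,0,-0.002],
    [0,0,-0.003],
    [0,0,-0.003],
  ],
  grip=[-1,-1,-1],
)

```text
clock: 13.65
position: [598.0, 77.7, 116.1]
ee_rot: [-0.648, 0.761, -0.0, 0.0]
contact_force: [-1.3, -0.7, 7.9]
gripper_width: 20.0
grasp_force: 60.4
```

Request:
servo_tool(
  rotation=[
    [0,0,0],
    [0,0,0],
    [0,0,0],
  ],
  slide=[
    [0,0,-0.002],
    [0,0,-0.003],
    [0,0,-0.003],
  ],
  grip=[-1,-1,-1],
)

```text
clock: 14.02
position: [598.1, 77.7, 116.0]
ee_rot: [-0.648, 0.761, -0.0, 0.0]
contact_force: [-2.2, -0.5, 10.8]
gripper_width: 20.2
grasp_force: 60.6
```

The hand has stopped at TCP z 116.1, as predicted, while the force rises, so the probe is home. I'll ease off and release.

Request:
servo_tool(
  rotation=[
    [0,0,0],
    [0,0,0],
    [0,0,0],
    [0,0,0],
    [0,0,0],
    [0,0,0],
  ],
  slide=[
    [0,0,0.004],
    [0,0,0.006],
    [0,0,0.006],
    [0,0,0.006],
    [0,0,0.01],
    [0,0,0.01],
  ],
  grip=[-1,-1,0.6,0.6,0.6,0.6],
)

```text
clock: 14.78
position: [597.8, 77.7, 115.9]
ee_rot: [-0.648, 0.761, 0.0, -0.0]
contact_force: [0.3, 0.3, 0.2]
gripper_width: 68.7
grasp_force: 0.0
```

```bash
python3 - <<'E'
from h import *
c=cam('wrist');q=cloud(c);s=read_state();print(s['clock'],s['joints'].round(3),s['position'],s['contact_force'],s['wrist_torque'],s['gripper_width'])
h=cv2.cvtColor(c[0]['image'],cv2.COLOR_RGB2HSV)
m=cv2.inRange(h,(105,100,30),(130,255,255))>0
p=q[m];p=p[np.hypot(p[:,0]-597.5,p[:,1]-77.5)<14];p=p[p[:,2]>110];zt=np.percentile(p[:,2],97);t=p[p[:,2]>zt-2];print(len(p),zt,t.mean(0),cv2.minEnclosingCircle(t[:,:2].astype(np.float32)),np.percentile(p[:,2],[1,5]))
for n in('top','side'):
    c=cam(n);print(n,disc(c,(598,77),14,125,160))
E
```

```text
14.825 [ 0.398  0.45  -0.201 -0.    -0.92  -0.558] [597.78679047  77.72992399 115.90290746] [ 0.50589367  0.05943672 -0.92913049] [ 0.01974556  0.0085085  -0.02581324] 68.41632271303398
2236 141.51284273401063 [597.32236256  76.54164759 140.59037367] ((597.2250366210938, 77.23687744140625), 11.118060111999512) [117.58725486 119.515942  ]
top None
side (149, array([595.7,  82.3, 137. ]), array([5.7, 5.8, 5.2]), (597.8, 79.1, 11.8))
```

Request:
servo_tool(
  rotation=[
    [0,0,0.028],
    [0,0,0.056],
    [0,0,0.084],
    [0,0,0.112],
    [0,0,0.14],
    [0,0,0.168],
    [0,0,0.196],
    [0,0,0.222],
  ],
  slide=[
    [-0.002,-0.002,0],
    [-0.002,-0.002,0],
    [-0.002,-0.002,0],
    [-0.002,-0.002,0],
    [-0.002,-0.002,0],
    [-0.002,-0.002,0],
    [-0.002,-0.002,0],
    [-0.002,-0.002,0],
  ],
  grip=[0.6,0.6,0.6,0.6,0.6,0.6,0.6,0.6],
)

```text
clock: 15.92
position: [597.5, 77.3, 116.1]
ee_rot: [0.986, -0.165, -0.0, -0.0]
contact_force: [0.3, 0.7, -0.0]
gripper_width: 68.3
grasp_force: 0.0
```

Request:
servo_tool(
  rotation=[
    [0,0,0],
    [0,0,0],
    [0,0,0],
    [0,0,0],
    [0,0,0],
    [0,0,0],
  ],
  slide=[
    [0,0,0],
    [0,0,-0.04],
    [0,0,-0.08],
    [0,0,-0.13],
    [0,0,-0.18],
    [0,0,-0.18],
  ],
  grip=[0.6,0.6,0.6,0.6,0.6,0.6],
)

```text
clock: 16.68
position: [596.8, 77.0, 78.7]
ee_rot: [0.986, -0.168, -0.001, 0.001]
contact_force: [0.3, -0.0, 0.4]
gripper_width: 68.3
grasp_force: 0.0
```

```bash
python3 -c "
from h import *
s=read_state();print({k:np.round(v,3) for k,v in s.items() if k!='joint_efforts'})"
```

```text
{'clock': np.float64(16.675), 'joints': array([ 0.397,  0.493, -0.239, -0.   , -0.842,  0.837]), 'joint_vel': array([ 0.001, -0.016,  0.02 ,  0.007, -0.008,  0.001]), 'position': array([596.761,  77.025,  78.735]), 'ee_rot': array([ 0.986, -0.168, -0.001,  0.001]), 'contact_force': array([ 0.303, -0.016,  0.445]), 'wrist_torque': array([0.092, 0.004, 0.011]), 'grasp_force': np.float64(0.0), 'gripper_width': np.float64(68.269)}
```

Request:
servo_tool(
  rotation=[
    [0,0,0],
    [0,0,0],
    [0,0,0],
    [0,0,0],
    [0,0,0],
  ],
  slide=[
    [0,0,0],
    [0,0,0],
    [0,0,0],
    [0,0,0],
    [0,0,0],
  ],
  grip=[-1,-1,-1,-1,-1],
)

```text
clock: 17.3
position: [598.0, 77.8, 80.9]
ee_rot: [0.986, -0.167, 0.001, -0.0]
contact_force: [-2.1, 2.4, 4.4]
gripper_width: 34.4
grasp_force: 59.9
```

```bash
cat > f.py <<'E'
from h import *
s=read_state();m=R.from_quat(s['ee_rot']).as_matrix()
print(round(float(s['clock']),2),s['position'].round(1),'q6',s['joints'][5].round(4),'yaw',np.arctan2(m[1,1],m[0,1]).round(4),'F',s['contact_force'].round(2),'T',s['wrist_torque'].round(3),'e6',s['joint_efforts'][5].round(3),'w',round(float(s['gripper_width']),1),round(float(s['grasp_force']),1))
E
python3 f.py
```

```text
17.3 [598.   77.8  80.9] q6 0.8373 yaw -1.9068 F [-2.06  2.37  4.37] T [ 0.934  0.389 -0.046] e6 0.054 w 34.4 59.9
```

Request:
servo_tool(
  rotation=[
    [0,0,-0.01],
    [0,0,-0.02],
    [0,0,-0.03],
    [0,0,-0.04],
    [0,0,-0.05],
  ],
  slide=[
    [0,0,0],
    [0,0,0],
    [0,0,0],
    [0,0,0],
    [0,0,0],
  ],
  grip=[-1,-1,-1,-1,-1],
)

```text
clock: 17.92
position: [598.1, 77.9, 80.9]
ee_rot: [0.948, -0.32, 0.001, -0.001]
contact_force: [-1.3, 3.4, 5.0]
gripper_width: 34.6
grasp_force: 59.5
```

```bash
python3 f.py
```

```text
17.93 [598.1  77.9  80.9] q6 0.522 yaw -2.2217 F [-1.26  3.39  5.  ] T [0.978 0.335 0.217] e6 0.104 w 34.6 59.5
```

Request:
servo_tool(
  rotation=[
    [0,0,-0.01],
    [0,0,-0.02],
    [0,0,-0.03],
  ],
  slide=[
    [0,0,0],
    [0,0,0],
    [0,0,0],
  ],
  grip=[-1,-1,-1],
)

```text
clock: 18.3
position: [598.2, 78.0, 80.9]
ee_rot: [0.913, -0.407, 0.001, -0.001]
contact_force: [-1.3, 4.3, 4.6]
gripper_width: 34.7
grasp_force: 59.5
```

```bash
python3 f.py
```

```text
18.3 [598.2  78.   80.9] q6 0.3335 yaw -2.4102 F [-1.32  4.34  4.63] T [1.017 0.335 0.189] e6 0.104 w 34.7 59.5
```

Request:
servo_tool(
  rotation=[
    [0,0,-0.01],
    [0,0,-0.02],
    [0,0,-0.03],
  ],
  slide=[
    [0,-0.001,0],
    [0,-0.001,0],
    [0,-0.001,0],
  ],
  grip=[-1,-1,-1],
)

```text
clock: 18.68
position: [598.3, 78.0, 80.9]
ee_rot: [0.871, -0.492, 0.001, -0.001]
contact_force: [-0.4, 4.4, 4.4]
gripper_width: 34.8
grasp_force: 59.5
```

```bash
python3 f.py
```

```text
18.68 [598.3  78.   80.9] q6 0.1453 yaw -2.5986 F [-0.4   4.39  4.45] T [1.204 0.271 0.206] e6 0.105 w 34.8 59.5
```

Request:
servo_tool(
  rotation=[
    [0,0,-0.01],
    [0,0,-0.02],
    [0,0,-0.03],
  ],
  slide=[
    [0,-0.001,0],
    [0,-0.001,0],
    [0,-0.001,0],
  ],
  grip=[-1,-1,-1],
)

```text
clock: 19.05
position: [598.3, 78.0, 80.9]
ee_rot: [0.821, -0.571, 0.001, -0.001]
contact_force: [-1.8, 5.2, 3.8]
gripper_width: 34.5
grasp_force: 59.5
```

```bash
python3 f.py
```

```text
19.05 [598.3  78.   80.9] q6 -0.0428 yaw -2.787 F [-1.79  5.16  3.85] T [1.402 0.319 0.283] e6 0.105 w 34.5 59.5
```

```bash
cat > f2.py <<'E'
from h import *
T=[];F=[]
for i in range(5):
    s=read_state();T.append(s['wrist_torque']);F.append(s['contact_force']);get_image('top')
m=R.from_quat(s['ee_rot']).as_matrix()
print(round(float(s['clock']),2),s['position'].round(1),'q6',s['joints'][5].round(4),'yaw',np.arctan2(m[1,1],m[0,1]).round(4),'Tz',np.round([t[2] for t in T],3),'mean',np.mean(T,0).round(3),'F',np.mean(F,0).round(2))
E
python3 f2.py
```

```text
19.25 [598.3  78.   80.9] q6 -0.042 yaw -2.7865 Tz [ 0.283  0.071 -0.138 -0.153 -0.077] mean [ 1.393  0.312 -0.003] F [-1.2   4.96  4.47]
```

Request:
servo_tool(
  rotation=[
    [0,0,-0.005],
    [0,0,-0.01],
    [0,0,-0.015],
  ],
  slide=[
    [0,-0.001,0],
    [0,-0.001,0],
    [0,-0.001,0],
  ],
  grip=[-1,-1,-1],
)

```text
clock: 19.68
position: [598.4, 78.0, 80.9]
ee_rot: [0.793, -0.609, 0.001, -0.001]
contact_force: [-1.4, 5.5, 4.3]
gripper_width: 34.4
grasp_force: 59.5
```

```bash
python3 f2.py
```

```text
19.88 [598.4  78.   80.9] q6 -0.1354 yaw -2.88 Tz [0.195 0.121 0.066 0.04  0.077] mean [1.563 0.332 0.1  ] F [-0.97  5.36  4.37]
```

Request:
servo_tool(
  rotation=[
    [0,0,-0.005],
    [0,0,-0.01],
  ],
  slide=[
    [0,-0.001,0],
    [0,-0.002,0],
  ],
  grip=[-1,-1],
)

```text
clock: 20.18
position: [598.4, 78.0, 80.9]
ee_rot: [0.774, -0.634, 0.0, -0.002]
contact_force: [-1.5, 7.4, 3.9]
gripper_width: 34.1
grasp_force: 59.5
```

```bash
python3 f.py
```

```text
20.18 [598.4  78.   80.9] q6 -0.198 yaw -2.9431 F [-1.48  7.35  3.86] T [2.046 0.447 0.225] e6 -0.049 w 34.1 59.5
```

Request:
servo_tool(
  rotation=[
    [0,0,-0.005],
  ],
  slide=[
    [0,0,0],
  ],
  grip=[-1],
)

```text
clock: 20.3
position: [598.4, 78.0, 80.9]
ee_rot: [0.764, -0.646, 0.0, -0.002]
contact_force: [-0.9, 6.8, 4.4]
gripper_width: 34.8
grasp_force: 59.5
```

```bash
python3 f.py
```

```text
20.3 [598.4  78.   80.9] q6 -0.2294 yaw -2.9744 F [-0.87  6.79  4.4 ] T [1.925 0.406 0.252] e6 -0.048 w 34.8 59.5
```

Request:
servo_tool(
  rotation=[
    [0,0,-0.005],
  ],
  slide=[
    [0,0,0],
  ],
  grip=[-1],
)

```text
clock: 20.42
position: [598.4, 78.0, 80.9]
ee_rot: [0.753, -0.657, 0.0, -0.002]
contact_force: [-1.8, 6.2, 4.3]
gripper_width: 34.5
grasp_force: 59.5
```

```bash
python3 f.py
```

```text
20.43 [598.4  78.   80.9] q6 -0.2608 yaw -3.0058 F [-1.83  6.2   4.32] T [1.925 0.37  0.247] e6 -0.049 w 34.5 59.5
```

Request:
servo_tool(
  rotation=[
    [0,0,-0.005],
  ],
  slide=[
    [0,0,0],
  ],
  grip=[-1],
)

```text
clock: 20.55
position: [598.5, 78.0, 80.9]
ee_rot: [0.743, -0.669, 0.0, -0.002]
contact_force: [-1.6, 7.6, 4.7]
gripper_width: 34.0
grasp_force: 59.5
```

```bash
python3 f.py
```

```text
20.55 [598.5  78.   80.9] q6 -0.2922 yaw -3.0372 F [-1.58  7.61  4.75] T [1.882 0.337 0.19 ] e6 -0.051 w 34.0 59.5
```

Request:
servo_tool(
  rotation=[
    [0,0,-0.0075],
    [0,0,-0.015],
  ],
  slide=[
    [0,0.003,0],
    [0,0.006,0],
  ],
  grip=[-1,-1],
)

```text
clock: 20.8
position: [598.5, 78.1, 80.9]
ee_rot: [0.711, -0.704, 0.001, -0.001]
contact_force: [-0.4, 1.8, 3.2]
gripper_width: 34.3
grasp_force: 59.4
```

```bash
python3 f.py
```

```text
20.8 [598.5  78.1  80.9] q6 -0.3889 yaw -3.1319 F [-0.38  1.82  3.23] T [0.409 0.001 0.232] e6 0.017 w 34.3 59.4
```

Request:
servo_tool(
  rotation=[
    [0,0,-0.0075],
  ],
  slide=[
    [0,0,0],
  ],
  grip=[-1],
)

```text
clock: 20.92
position: [598.5, 78.1, 80.9]
ee_rot: [-0.694, 0.72, -0.001, 0.001]
contact_force: [-0.7, 2.7, 3.4]
gripper_width: 34.5
grasp_force: 59.5
```

```bash
python3 f.py
```

```text
20.93 [598.5  78.1  80.9] q6 -0.436 yaw 3.1041 F [-0.66  2.75  3.43] T [0.798 0.015 0.236] e6 0.002 w 34.5 59.5
```

Request:
servo_tool(
  rotation=[
    [0,0,-0.0075],
  ],
  slide=[
    [0,0,0],
  ],
  grip=[-1],
)

```text
clock: 21.05
position: [598.5, 78.1, 80.9]
ee_rot: [-0.677, 0.736, -0.001, 0.001]
contact_force: [0.5, 3.1, 4.2]
gripper_width: 34.3
grasp_force: 59.4
```

```bash
python3 f.py
```

```text
21.05 [598.5  78.1  80.9] q6 -0.483 yaw 3.057 F [0.47 3.09 4.19] T [0.827 0.034 0.244] e6 -0.007 w 34.3 59.4
```

Request:
servo_tool(
  rotation=[
    [0,0,-0.0075],
  ],
  slide=[
    [0,0,0],
  ],
  grip=[-1],
)

```text
clock: 21.18
position: [598.5, 78.1, 80.9]
ee_rot: [-0.659, 0.752, -0.001, 0.001]
contact_force: [0.1, 2.8, 3.5]
gripper_width: 34.5
grasp_force: 59.4
```

```bash
python3 f.py
```

```text
21.18 [598.5  78.1  80.9] q6 -0.5301 yaw 3.0099 F [0.1  2.82 3.54] T [0.834 0.028 0.251] e6 -0.017 w 34.5 59.4
```

Request:
servo_tool(
  rotation=[
    [0,0,-0.0075],
  ],
  slide=[
    [0,0.001,0],
  ],
  grip=[-1],
)

```text
clock: 21.3
position: [598.5, 78.1, 80.9]
ee_rot: [-0.641, 0.767, -0.001, 0.001]
contact_force: [0.6, 1.9, 2.7]
gripper_width: 34.3
grasp_force: 59.4
```

```bash
python3 f.py
```

```text
21.3 [598.5  78.1  80.9] q6 -0.5775 yaw 2.9628 F [0.57 1.94 2.72] T [ 0.517 -0.12   0.269] e6 -0.026 w 34.3 59.4
```

Request:
servo_tool(
  rotation=[
    [0,0,-0.0075],
  ],
  slide=[
    [0,0.001,0],
  ],
  grip=[-1],
)

```text
clock: 21.42
position: [598.6, 78.1, 80.9]
ee_rot: [-0.623, 0.782, -0.001, 0.001]
contact_force: [1.1, 1.2, 4.2]
gripper_width: 34.6
grasp_force: 59.4
```

```bash
python3 f.py
```

```text
21.43 [598.6  78.1  80.9] q6 -0.6249 yaw 2.9158 F [1.08 1.24 4.21] T [ 0.313 -0.153  0.268] e6 -0.037 w 34.6 59.4
```

Request:
servo_tool(
  rotation=[
    [0,0,-0.0075],
  ],
  slide=[
    [0,0.001,0],
  ],
  grip=[-1],
)

```text
clock: 21.55
position: [598.6, 78.1, 80.9]
ee_rot: [-0.604, 0.797, -0.001, 0.001]
contact_force: [1.0, 0.7, 3.9]
gripper_width: 34.6
grasp_force: 59.3
```

```bash
python3 f.py
```

```text
21.55 [598.6  78.1  80.9] q6 -0.6723 yaw 2.8686 F [0.98 0.73 3.86] T [ 0.157 -0.238  0.293] e6 -0.049 w 34.6 59.3
```

Request:
servo_tool(
  rotation=[
    [0,0,-0.0075],
  ],
  slide=[
    [0,0,0],
  ],
  grip=[-1],
)

```text
clock: 21.68
position: [598.6, 78.1, 80.9]
ee_rot: [-0.585, 0.811, -0.001, 0.001]
contact_force: [-0.3, 1.5, 4.0]
gripper_width: 34.5
grasp_force: 59.3
```

```bash
python3 f.py
```

```text
21.68 [598.6  78.1  80.9] q6 -0.7194 yaw 2.8215 F [-0.32  1.51  3.96] T [ 0.234 -0.205  0.325] e6 -0.062 w 34.5 59.3
```

Request:
servo_tool(
  rotation=[
    [0,0,-0.005],
  ],
  slide=[
    [0,0,0],
  ],
  grip=[-1],
)

```text
clock: 21.8
position: [598.6, 78.1, 80.9]
ee_rot: [-0.573, 0.82, -0.001, 0.001]
contact_force: [1.8, 0.4, 3.6]
gripper_width: 34.3
grasp_force: 59.4
```

```bash
python3 f.py
```

```text
21.8 [598.6  78.1  80.9] q6 -0.7508 yaw 2.79 F [1.78 0.36 3.62] T [ 0.132 -0.326  0.279] e6 -0.166 w 34.3 59.4
```

Request:
servo_tool(
  rotation=[
    [0,0,-0.005],
  ],
  slide=[
    [0,0,0],
  ],
  grip=[-1],
)

```text
clock: 21.92
position: [598.6, 78.1, 80.9]
ee_rot: [-0.559, 0.829, -0.001, 0.001]
contact_force: [2.3, -0.4, 4.7]
gripper_width: 34.5
grasp_force: 59.4
```

```bash
python3 f.py
```

```text
21.93 [598.6  78.1  80.9] q6 -0.7829 yaw 2.7578 F [ 2.26 -0.36  4.68] T [ 0.039 -0.586  0.321] e6 -0.148 w 34.5 59.4
```

Request:
servo_tool(
  rotation=[
    [0,0,-0.005],
  ],
  slide=[
    [0,0,0],
  ],
  grip=[-1],
)

```text
clock: 22.05
position: [598.6, 78.1, 80.9]
ee_rot: [-0.546, 0.838, -0.001, 0.001]
contact_force: [2.4, -0.3, 5.4]
gripper_width: 34.6
grasp_force: 59.4
```

```bash
python3 f.py
```

```text
22.05 [598.6  78.1  80.9] q6 -0.8147 yaw 2.7258 F [ 2.45 -0.26  5.43] T [-0.146 -0.712  0.311] e6 -0.154 w 34.6 59.4
```

Request:
servo_tool(
  rotation=[
    [0,0,-0.005],
  ],
  slide=[
    [0,0,0],
  ],
  grip=[-1],
)

```text
clock: 22.18
position: [598.6, 78.1, 80.9]
ee_rot: [-0.533, 0.846, -0.001, 0.001]
contact_force: [2.8, 0.1, 5.3]
gripper_width: 34.8
grasp_force: 59.4
```

```bash
python3 f.py
```

```text
22.18 [598.6  78.1  80.9] q6 -0.8462 yaw 2.6943 F [2.85 0.05 5.29] T [-0.067 -0.731  0.362] e6 -0.17 w 34.8 59.4
```

Request:
servo_tool(
  rotation=[
    [0,0,-0.005],
  ],
  slide=[
    [0,0,0],
  ],
  grip=[-1],
)

```text
clock: 22.3
position: [598.7, 78.1, 80.9]
ee_rot: [-0.519, 0.855, -0.001, 0.001]
contact_force: [1.5, -0.7, 5.4]
gripper_width: 34.3
grasp_force: 59.4
```

```bash
python3 f.py
```

```text
22.3 [598.7  78.1  80.9] q6 -0.8775 yaw 2.663 F [ 1.49 -0.68  5.37] T [-0.112 -0.658  0.35 ] e6 -0.177 w 34.3 59.4
```

```bash
python3 - <<'E'
import numpy as np
from scipy.optimize import curve_fit
q=np.array([.522,.334,.145,-.043,-.135,-.198,-.229,-.261,-.292,-.389,-.436,-.483,-.530,-.578,-.625,-.672,-.719,-.751,-.783,-.815,-.846,-.878])
T=np.array([.217,.189,.206,.283,.195,.225,.252,.247,.190,.232,.236,.244,.251,.269,.268,.293,.325,.279,.321,.311,.362,.350])
for nm,f,p0 in(('d=.2',lambda q,c:.2+.3*np.maximum(0,c-q),[-.3]),('free d',lambda q,c,d:d+.3*np.maximum(0,c-q),[-.3,.2]),('free slope',lambda q,c,d,k:d+k*np.maximum(0,c-q),[-.3,.2,.3])):
    p,cv=curve_fit(f,q,T,p0);print(nm,p,np.sqrt(np.diag(cv)),'now',f(np.array([-.878]),*p)-(p[1] if len(p)>1 else .2),np.std(T-f(q,*p)))
E
```

```text
d=.2 [-0.36166667] [0.02603237] now [0.1549] 0.025901091296360174
free d [-0.45545455  0.22472727] [0.03387874 0.00718677] now [0.12676364] 0.022726547261148637
free slope [-0.41387426  0.2236      0.26219961] [0.06367377 0.00766186 0.04983932] now [0.12169359] 0.02251642648265216
```

Request:
servo_tool(
  rotation=[
    [0,0,-0.005],
  ],
  slide=[
    [0,0,0],
  ],
  grip=[-1],
)

```text
clock: 22.42
position: [598.7, 78.1, 80.8]
ee_rot: [-0.506, 0.863, -0.001, 0.001]
contact_force: [2.4, -0.4, 6.5]
gripper_width: 34.7
grasp_force: 59.4
```

```bash
python3 f.py
```

```text
22.43 [598.7  78.1  80.8] q6 -0.9089 yaw 2.6316 F [ 2.43 -0.4   6.52] T [-0.13  -0.743  0.342] e6 -0.185 w 34.7 59.4
```

Request:
servo_tool(
  rotation=[
    [0,0,-0.005],
  ],
  slide=[
    [0,0,0],
  ],
  grip=[-1],
)

```text
clock: 22.55
position: [598.7, 78.1, 80.8]
ee_rot: [-0.492, 0.87, -0.001, 0.001]
contact_force: [1.7, 0.5, 4.7]
gripper_width: 34.7
grasp_force: 59.4
```

```bash
python3 f.py
```

```text
22.55 [598.7  78.1  80.8] q6 -0.9403 yaw 2.6002 F [1.67 0.52 4.67] T [-0.182 -0.762  0.34 ] e6 -0.193 w 34.7 59.4
```

Torque is about 0.36 N m, roughly 0.15 over the drag, so it is in the right range. I'll release and back off.

Request:
servo_tool(
  rotation=[
    [0,0,0],
    [0,0,0],
    [0,0,0],
    [0,0,0],
    [0,0,0],
    [0,0,0],
    [0,0,0],
    [0,0,0],
  ],
  slide=[
    [0,0,0],
    [0,0,0],
    [0,0,0],
    [0,0,0],
    [0,0,0.1],
    [0,0,0.3],
    [0,0,0.6],
    [0,0,0.6],
  ],
  grip=[0.6,0.6,0.6,0.6,0.6,0.6,0.6,0.6],
)

```text
clock: 23.55
position: [600.5, 78.9, 206.1]
ee_rot: [-0.493, 0.87, -0.001, 0.006]
contact_force: [0.6, 0.0, -0.3]
gripper_width: 68.1
grasp_force: 0.0
```

Request:
servo_tool(
  rotation=[
    [0,0,0],
    [0,0,0],
    [0,0,0],
    [0,0,0],
    [0,0,0],
  ],
  slide=[
    [-0.1,0,0],
    [-0.3,0,0.05],
    [-0.5,0,0.1],
    [-0.6,0,0.1],
    [-0.6,0,0.1],
  ],
  grip=[0.6,0.6,0.6,0.6,0.6],
)

```text
clock: 24.18
position: [476.1, 77.9, 220.1]
ee_rot: [-0.493, 0.87, 0.0, -0.0]
contact_force: [0.4, -0.3, -0.1]
gripper_width: 68.6
grasp_force: 0.0
```

```bash
python3 f.py; python3 - <<'E'
from h import *
for n in('wrist','top','side'):
    c=cam(n);print(n,disc(c,(597.5,77.5),16,134,148))
    if n=='side':cv2.imwrite('pics/s5.png',cv2.resize(cv2.cvtColor(c[0]['image'],cv2.COLOR_RGB2BGR)[110:330,150:400],None,fx=2.5,fy=2.5))
E
```

```text
24.18 [476.1  77.9 220.1] q6 -1.0392 yaw 2.6018 F [ 0.43 -0.32 -0.07] T [-0.017 -0.059  0.013] e6 -0.032 w 68.6 0.0
wrist (230, array([594.8,  70.6, 139.5]), array([5.1, 2.2, 1.7]), (596.6, 72.7, 9.9))
top (66, array([598.7,  75.7, 141. ]), array([5.4, 5.3, 1.9]), (599.1, 75.9, 10.3))
side (102, array([596.9,  80.4, 140.1]), array([5.8, 5.6, 2. ]), (597.9, 78.4, 11.1))
```

View pics/s5.png

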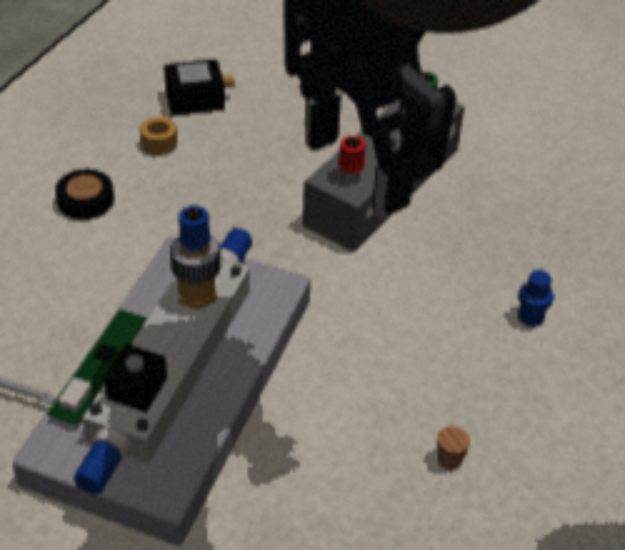

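The side crop shows the probe upright in the gland at about (195,230), its head just above the nut. The cameras put the head top at about 141 mm against the expected 142, and nothing else visible has moved.

```bash
python3 -c "
from bench import *
print(job_done())"
```

```text
the job is handed in; nothing more can be done
None
```

The blue probe is fully home on the stop, pressed in at about 11 N; I let it go and tightened the nut to an estimated 0.14–0.17 N·m over the drag (right range 0.13–0.19), with no other object seen moved, and handed the job in at about 24 s.

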